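# Lock the bottle on the shaker platform with the clamp bar

### The job

Make the white reagent bottle on the platform shaker ready for shaking. With the fingertips push the clamp bar by its black knob straight back along the long leg of its L-shaped slot, so that the bar slides the bottle up to the rear stop, then turn the corner and push the knob to the left, to the end of the short leg, where the bar is locked. The bottle is moved by the bar alone: do not touch it with the robot, lift it or tip it over, and leave the timer, the tube and the culture dish lying where they are.

Things in the scene. Friction and masses are not known exactly. Their poses are not given: they have to be found in the camera images.
- shaker: Platform shaker, fixed on the bench at varying place and yaw: white housing, aluminium platform 276 x 300 mm (x by y), its black mat 166 mm above the bench. Origin on the bench under the platform's centre; x points from the control panel (front) to the rear, y to its left, z up. An aluminium guide rail with an L-slot lies along x at its left and its right edge, tops at z = 182 mm.
- slot_front (a point): Front end of the right-hand L-slot's centre line, at the rail's top: (-100, -135, 182) mm in the shaker's frame. Both slots are 12 mm wide and alike: a long leg of 90 mm along the shaker's +x, then at its rear end a short leg of 20 mm along +y (left). Axes as the shaker's.
- slot_corner (a point): Corner of the right-hand L-slot, on its centre line, at the rail's top: (-10, -135, 182) mm in the shaker's frame.
- slot_end (a point): End of the short leg of the right-hand L-slot, where the pin stands when the bar is locked, at the rail's top: (-10, -115, 182) mm in the shaker's frame.
- knob (a point): Centre of the black upright knob by which the clamp bar is pushed: diameter 24 mm (27 mm at the top), from 223 to 271 mm above the bench, this point at 250 mm. It stands on a grey end block (34 x 34 mm, top at 223 mm) straight above the bar's right-hand pin, so it follows the right-hand slot. Pushing it takes 2 to 12 N; the bar stays where it is left.
- clamp_bar (a joint): Travel of the clamp bar along the shaker's +x, m: 0 at the front end of the long legs, 0.090 at the corner (play 2 mm). The bar lies along y across the platform; its rubber sleeve (20 mm thick, centre 211 mm above the bench) pushes the bottle. Pins of 8 mm at both ends run in the two slots, held down by nuts, so the bar moves only along the L and never turns or lifts.
- clamp_bar_side (a joint): Travel of the clamp bar along the shaker's +y (left), m: 0 in the long leg, 0.020 at the end of the short leg (play 2 mm); the slot blocks it until the bar is at the corner.
- bottle: White plastic reagent bottle with a screw cap, 112 mm in diameter, 210 mm tall, 0.4 to 0.9 kg, standing loose on the mat between clamp bar and rear stop (a sleeved bar, front face at x = 115 mm in the shaker's frame); origin at the centre of its foot, z up. Between the locked bar and the rear stop it has about 3 mm of play.
- timer: white bench timer 66 x 66 x 20 mm lying right of the shaker; origin under its centre
- dish: round closed culture dish 90 mm in diameter, 12 mm high, lying left of the shaker; origin under its centre
- tube: plastic 50 ml tube with purple cap, 114 mm long, 33 mm thick, lying left of the shaker; origin under its centre

How it is judged:
On the way:
1. the clamp bar has been pushed back to the corner of its slots, with the bottle before it (value of joint clamp_bar above 0.085 m and value of joint clamp_bar_side below 0.008 m and x of bottle in the frame of shaker above 0.048 m).
At the end, for the whole second after the job is handed in: The clamp bar stands in the short leg of its slots, at least 16 of its 20 mm to the left; the bottle stands upright on the mat, at rest, between the bar and the rear stop (value of joint clamp_bar above 0.085 m and value of joint clamp_bar_side above 0.016 m and x of bottle in the frame of shaker between 0.05 and 0.066 m and z of bottle in the frame of shaker below 0.171 m and angle between bottle's own z axis and vertical below 0.08 rad and linear speed of bottle below 0.02 m/s); the robot touches nothing.
It fails at once if the robot touches the bottle (contact force between any of the fingers, the arm and bottle above 1 N).
It fails at once if the bottle is lifted or tipped (z of bottle in the frame of shaker above 0.178 m or angle between bottle's own z axis and vertical above 0.3 rad).
It fails at once if the timer, the tube or the dish is moved by more than 20 mm (distance of any of timer, dish, tube from where it was at the start of the episode above 0.02 m).
It also fails if it takes over 54 s, if anything falls off the work surface, if the arm or the gripper's body presses on something with over 40 N, if the wrist force passes 120 N, or if a joint passes its speed limit or range.

### The arm

A 7-joint arm with a two-finger parallel gripper is mounted at the origin on a cart in front of the work surface, level with it; the furniture and walls round the work are solid. World frame = base frame: x ahead of the robot, y to its left, z up, the work surface at z = 0. Lengths are in m, angles in rad, forces in N, time in s.
With the tool pointing down it reaches from about 0.4 to 0.85 m from the base axis. Payload 10.4 kg.
Tool frame: the origin (TCP) lies midway between the tips of the shut fingers; the grasp point (between the pads) lies 19 mm behind it; z points along the fingers, y is the direction in which the jaws open and shut (so a half turn about z gives the same grasp; the last joint's range is limited). The gripper opens to 85 mm and grips with 20 to 120 N. Pads are 22 mm wide; open, the fingers measure 114 mm over their backs; the gripper's body (76 mm by 85 mm) begins 54 mm behind the grasp point. The pads swing forward as they close: fully open they stand 13 mm farther back than shut.
Start: joints at [1.14, 0.332, -0.065, 1.46, 0.022, 1.35, -0.088], TCP at [0.248, -0.574, 0.231] pointing down, gripper open.
Joint ranges: [-2.6, 2.6], [-0.5, 2.12], [-1.47, 1.34], [0.16, 2.42], [-1.27, 4.41], [0.06, 2.06], [-2.6, 2.6]. Speed limits (rad/s): [2.22, 2.22, 2.79, 2.79, 3.14, 3.14, 3.14].

### API

Orientations are given as a unit quaternion [x, y, z, w].
In Python, from workcell import manip, camera, camera_info, workorder, nets gives the robot as it stands.
- The arm moves only by the tool apply_moves, never from a script. Its argument "commands" is a list of rows, each a list of 5 numbers: the shift along the tool's x, y, z in m, then the turn about the tool's z in degrees, then the gripper command: -1 is fully open, 1 is shut, values between are in proportion. A call has 1 to 5 rows; each row shifts and turns the pose as measured when the row begins, along the tool's axes as they then stand; what a row does not reach is not made up. A row lasts 1/12 s, in which the tool goes at most 41.7 mm and 7.16 degrees, less where a joint would pass 70% of its speed; a pose out of reach is approached as far as the arm can. A call is refused whole if a number of a shift passes 0.0417 or a number of a turn 7.16, either way. A call with a gripper value outside its range is refused whole. The fingers move at their own pace and stop on an object; "squeeze" is the grip in N (left out, the last holds). Time passes only in rows, so rows that do not move let the fingers close. It gives the time, the measured TCP pose, the force and the opening at its end, in the units of the state.
- manip.get_obs(): the state, without advancing time (a new reading comes with each control period).
- camera(name): name is "side" or "top"; returns (picture, depth): 420x560x3 uint8, red, green, blue; 420x560 float32, m along the optical axis (not along the pixel's ray), 0 where there is no reading.
- camera_info(name): a dict with "camera_matrix" (3x3 intrinsics, pixels), "xyz" and "rotation" of the camera in the world. Camera axes: x right, y down, z forward; pixel columns grow to the right and rows downward; lengths in m; the calibration is good to about 2 mm. A picture is of the moment at which its call begins. camera_info takes no time and is no camera call.
- workorder.hand_in(): hands the job in, once; it reports no verdict.
Trained networks look in the newest picture that a camera, given by its name, has taken for a name from the list of things; names that differ only in an ending like _2 or _b are one class to them, and where a whole thing is asked for, a point or a joint stands for the part that bears it (a point fixed in the world has none). Each returns a list of dicts, best first, with "conf" (0 to 1); they miss things now and then, are a little off and sometimes report something else, mostly with a low value. They report only what shows in the picture. A call takes as long as a camera call.
- nets.look_for(camera, thing): "rect" ([left, top, width, height] in pixels, round what is visible of it).
- nets.place_of(camera, thing): "xy" ([column, row] in pixels: a listed point, or the origin of a listed thing).
The state is a dict: "clock": time; "joint_pos": joint angles; "joint_velocities": joint speeds; "tau": joint torques, N m; "position": TCP position; "ee_rot": TCP orientation; "ft_force": force on the tool from outside, world axes, zero at the start; "torque": the same for the moment, N m; "grip_width": opening from 0.0 (shut) to 1.0 (fully open).
Only numpy, scipy, OpenCV 4.12 (cv2) and the standard library are available. Lean on these libraries where they do the work, as an engineer would, in place of code of your own. Each camera call takes 0.05 s, during which the arm holds its last target. There are 200 camera calls.

## Working session

There is one attempt and no reset: what is moved stays moved. The work goes in short steps, Python scripts to look and compute and a tool call to move; the robot and the scene stay as the last step left them, time stands still between calls to the robot, and variables do not carry over. Pictures are saved under pics/ and viewed, about 8 in all and at most 12, crops included, and the job is handed in when it is done.

Besides the shell and the picture viewer there is one more tool, called after "Emit:" as name(argument=value, ...) on one line, values as JSON. apply_moves: Moves the arm, as the interface text tells. Its arguments: {"type":"object","properties":{"commands":{"type":"array","items":{"type":"array","items":{"type":"number"}}},"squeeze":{"type":"number"}},"required":["commands"]}

```bash
mkdir -p pics; cat > h.py <<'E'
import numpy as np, cv2
from workcell import manip, camera, camera_info, workorder, nets
from scipy.spatial.transform import Rotation as R
def info(n):
    i=camera_info(n); K=np.array(i["camera_matrix"]); r=np.array(i["rotation"]); 
    r = r if r.shape==(3,3) else R.from_quat(r).as_matrix()
    return K,np.array(i["xyz"]),r
def atz(n,uv,z):
    K,t,r=info(n); d=r@np.linalg.solve(K,[uv[0],uv[1],1]); return t+d*(z-t[2])/d[2]
def cloud(n,depth):
    K,t,r=info(n); v,u=np.mgrid[:depth.shape[0],:depth.shape[1]]
    p=np.stack([(u-K[0,2])/K[0,0]*depth,(v-K[1,2])/K[1,1]*depth,depth],-1)
    return p@r.T+t
E
python3 - <<'E'
from h import *
o=manip.get_obs(); print({k:np.round(v,3) for k,v in o.items()})
zs=dict(slot_front=.182,slot_corner=.182,slot_end=.182,knob=.25,shaker=0,bottle=.166,timer=0,tube=0,dish=0)
ims=[]
for n in("top","side"):
    im,d=camera(n); cv2.imwrite(f"pics/{n}0.png",im[:,:,::-1]); np.save(n+"0.npy",d)
    print(n,[np.round(x,3).tolist() for x in info(n)])
    for t,z in zs.items():
        for r in nets.place_of(n,t)[:2]:
            print(t,round(r["conf"],2),np.round(r["xy"],1),np.round(atz(n,r["xy"],z),3))
E
```

```text
{'clock': np.float64(0.0), 'joint_pos': array([ 1.14 ,  0.333, -0.065,  1.461,  0.022,  1.35 , -0.088]), 'joint_velocities': array([-0.002, -0.004, -0.   , -0.001, -0.   , -0.   ,  0.   ]), 'tau': array([-1.0000e-03, -6.2544e+01,  4.9000e-02, -3.9160e+01,  1.6000e-02,
        1.0000e-02, -0.0000e+00]), 'position': array([ 0.248, -0.573,  0.231]), 'ee_rot': array([ 0.979,  0.202, -0.   , -0.001]), 'ft_force': array([-0.101,  0.126, -0.276]), 'torque': array([-0.04 , -0.041,  0.04 ]), 'grip_width': np.float64(1.003)}
top [[[488.68, 0.0, 277.607], [0.0, 488.68, 205.74], [0.0, 0.0, 1.0]], [-0.156, -0.084, 1.049], [[-0.135, -0.776, 0.616], [-0.991, 0.098, -0.094], [0.013, -0.623, -0.782]]]
slot_corner 0.66 [327.7 200.7] [ 0.526 -0.304  0.182]
slot_end 0.72 [340.1 211.1] [ 0.493 -0.326  0.182]
slot_end 0.64 [319.9 196.4] [ 0.541 -0.289  0.182]
knob 0.76 [342.4 210.4] [ 0.443 -0.312  0.25 ]
bottle 0.69 [269.6 199. ] [ 0.56  -0.175  0.166]
tube 0.53 [168.9 246.6] [0.571 0.084 0.   ]
dish 0.76 [173.7 212.5] [0.681 0.072 0.   ]
side [[[439.278, 0.0, 277.841], [0.0, 439.278, 207.783], [0.0, 0.0, 1.0]], [-0.159, 0.216, 0.811], [[-0.519, -0.523, 0.676], [-0.855, 0.318, -0.41], [-0.0, -0.79, -0.613]]]
slot_front 0.8 [337.3 211.8] [ 0.451 -0.315  0.182]
slot_front 0.32 [157.7 267.2] [0.494 0.099 0.182]
slot_corner 0.79 [313.1 196.5] [ 0.529 -0.302  0.182]
slot_end 0.61 [302.2 198.1] [ 0.537 -0.275  0.182]
knob 0.95 [338.9 192.6] [ 0.437 -0.302  0.25 ]
bottle 0.73 [259.9 216.6] [ 0.546 -0.163  0.166]
timer 0.64 [392.  249.1] [ 0.421 -0.495  0.   ]
tube 0.78 [172.1 301.4] [0.557 0.074 0.   ]
dish 0.8 [157.7 267. ] [0.684 0.065 0.   ]
```

View pics/top0.png

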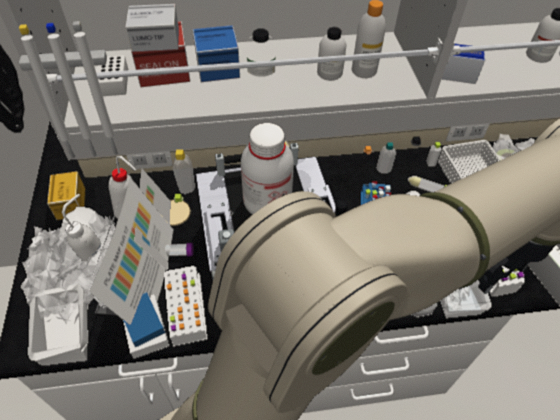

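View pics/side0.png

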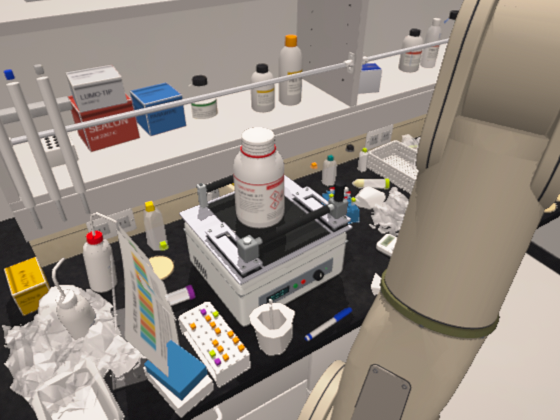

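The side view shows the shaker clearly: black knob at (339,193), its right block at (337,208), the left block at (248,246), the bottle at (260,185). In the top view the arm hides the front right part. Next I fit the shaker's pose from depth.

```bash
python3 - <<'E'
from h import *
im=cv2.imread("pics/side0.png")
P=cloud("side",np.load("side0.npy"))
m=(abs(P[...,2]-.182)<.005)&(P[...,0]>.35)&(P[...,0]<.8)&(P[...,1]>-.45)&(P[...,1]<.15)
n,l,s,c=cv2.connectedComponentsWithStats(m.astype(np.uint8))
for i in range(1,n):
    if s[i,4]>60:
        q=P[l==i]; r=cv2.minAreaRect((q[:,:2]*1000).astype(np.float32)); print(s[i],np.round(q.mean(0),3),np.round(r[0]),np.round(r[1]),round(r[2],1))
q=P[m]; print(len(q))
# knob points and bottle, and obstacles round knob above 0.2
m2=(P[...,2]>.228)&(P[...,2]<.28)&(np.hypot(P[...,0]-.44,P[...,1]+.30)<.05)
k=P[m2]; print("knob",len(k),k.min(0).round(3),k.max(0).round(3),np.median(k,0).round(3))
kt=k[k[:,2]>.266]; print("top",len(kt),kt.mean(0).round(3))
b=(P[...,2]>.2)&(P[...,2]<.3)&(np.hypot(P[...,0]-.55,P[...,1]+.17)<.09); 
b=P[b&(im.min(2)>110)]; A=np.c_[2*b[:,:2],np.ones(len(b))]
x=np.linalg.lstsq(A,(b[:,:2]**2).sum(1),rcond=None)[0]; print("bottle fit",x[:2].round(3),np.sqrt(x[2]+x[0]**2+x[1]**2).round(3))
v=im[120:320,170:370].copy()
v[m[120:320,170:370]]=(0,0,255)
cv2.imwrite("pics/c1.png",np.hstack([cv2.resize(im[170:290,170:360],None,fx=4,fy=4,interpolation=2)[:480],]))
K,t,r=info("side")
import json
mm=cv2.resize(v,None,fx=3,fy=3,interpolation=0); cv2.imwrite("pics/c2.png",mm)
E
```

```text
[275 136  31  13  94] [ 0.783 -0.396  0.182] [ 782. -399.] [  8. 101.] 0.2
[ 97 158 137  45 476] [ 0.783 -0.022  0.182] [783. -32.] [ 10. 364.] 0.0
[292 186  36  25 402] [ 0.528 -0.288  0.183] [ 528. -291.] [86. 52.] 3.6
[236 210  48  16 158] [ 0.517 -0.146  0.182] [ 524. -151.] [109.  47.] 62.3
[320 213  30  15 218] [ 0.43  -0.291  0.183] [ 436. -297.] [47. 50.] 2.8
[204 222  58  52 916] [ 0.473 -0.049  0.184] [475. -55.] [160.  50.] 4.2
[121 234  11  40  80] [0.565 0.141 0.182] [570. 140.] [  5. 120.] 82.2
2378
knob 228 [ 0.431 -0.32   0.228] [ 0.458 -0.294  0.274] [ 0.439 -0.302  0.258]
top 85 [ 0.442 -0.305  0.27 ]
bottle fit [ 0.556 -0.167] 0.056
```

View pics/c1.png

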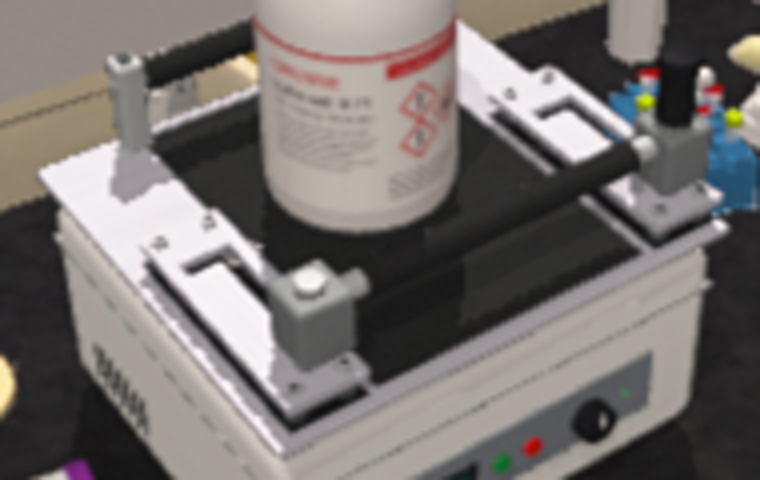

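View pics/c2.png

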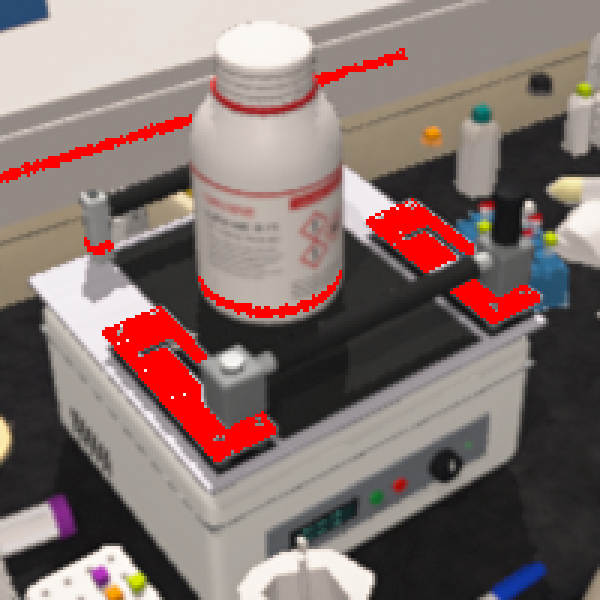

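The side crops show both L-rails and the bar at the front end of its slots, with the knob on the right block. They give:

- **Shaker yaw:** about 4°. The rail centres are (0.475,-0.055) and about (0.492,-0.293), 239 mm apart.
- **Knob:** about (0.445,-0.307). The net and depth agree on this, and so does the net's corner at (0.529,-0.302).

The plan is to shut the fingers, turn the tool to the shaker's yaw (+19.4° about tool z), and come up in front of the knob.

Emit:
apply_moves(commands=[[0,0,-0.01,6.5,1],[0,0,0,6.5,1],[0,-0.02,0,6.4,1],[0.015,-0.03,0,0,1],[0.02,-0.035,0,0,1]], squeeze=30)

```text
clock: 1.42
position: [0.2702, -0.491, 0.2401]
ee_rot: [1.0, 0.021, -0.001, 0.001]
ft_force: [0.8, 0.2, 0.5]
grip_width: 0.296
```

```bash
cat > rel.py <<'E'
from h import *
import sys
def rel(k=(.445,-.307),yaw=np.radians(4)):
    o=manip.get_obs(); p=o["position"]; r=R.from_quat(o["ee_rot"]).as_matrix()
    d=np.array([k[0]-p[0],k[1]-p[1],.24-p[2]])
    u=np.array([np.cos(yaw),np.sin(yaw),0]); v=np.array([-u[1],u[0],0])
    print("t",round(float(o["clock"]),2),"tcp",p.round(4),"yaw tool x",np.degrees(np.arctan2(r[1,0],r[0,0])).round(2),"down",r[:,2].round(3),"tool->knobstart in tool",(r.T@d).round(4),"tcp rel knobstart u,v",round(float(-d@u),4),round(float(-d@v),4),"F",o["ft_force"].round(1),"grip",round(float(o["grip_width"]),3))
if __name__=="__main__": rel()
E
python3 rel.py
```

```text
t 1.42 tcp [ 0.2702 -0.491   0.2401] yaw tool x 2.36 down [-0.003 -0.001 -1.   ] tool->knobstart in tool [ 0.1822 -0.1767 -0.0007] tcp rel knobstart u,v -0.1872 -0.1714 F [0.8 0.2 0.5] grip 0.296
```

Emit:
apply_moves(commands=[[0.022,-0.035,0,-1.6,1],[0.022,-0.035,0,0,1],[0.022,-0.035,0,0,1],[0.022,-0.035,0,0,1],[0.02,-0.03,0,0,1]])

```text
clock: 1.83
position: [0.3678, -0.309, 0.2399]
ee_rot: [0.999, 0.033, -0.001, 0.002]
ft_force: [1.3, -1.1, 0.4]
grip_width: 0.002
```

```bash
python3 rel.py; python3 - <<'E'
from h import *
im,d=camera("side"); cv2.imwrite("pics/s1.png",cv2.resize(im[100:300,200:460],None,fx=3,fy=3)[:,:,::-1])
P=cloud("side",d)
for r in nets.place_of("side","knob")[:2]: print(r["conf"],r["xy"],atz("side",r["xy"],.25).round(3))
E
```

```text
t 1.83 tcp [ 0.3678 -0.309   0.2399] yaw tool x 3.74 down [-0.003 -0.004 -1.   ] tool->knobstart in tool [ 0.0772  0.0031 -0.0003] tcp rel knobstart u,v -0.0772 0.0034 F [ 1.3 -1.1  0.4] grip 0.002
0.87 [337.6, 190.8] [ 0.444 -0.304  0.25 ]
```

View pics/s1.png

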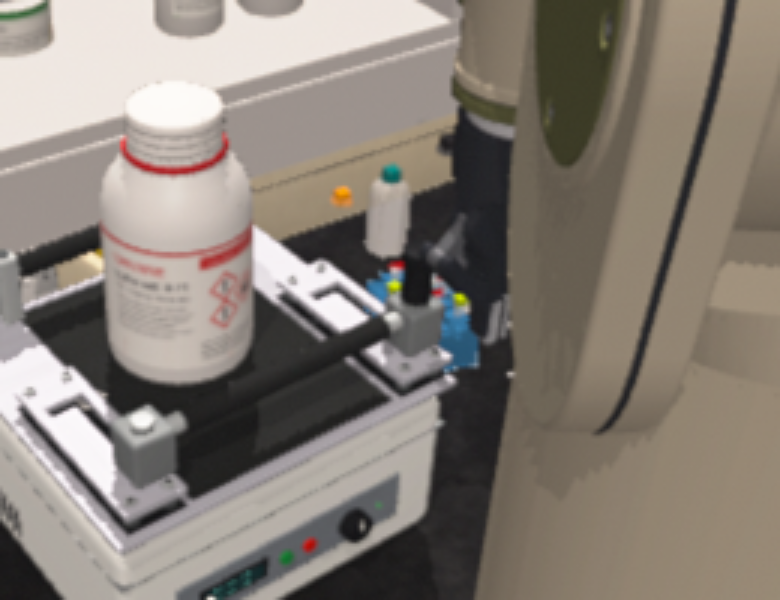

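The fingers are now just in front of the knob, seen right of it in the image (fingertips near crop (495,325), knob at (418,275)). The knob reads (0.444,-0.304), in line with the earlier value. I push straight back in small rows.

Emit:
apply_moves(commands=[[0.025,0.001,0,0,1],[0.02,0.001,0,0,1],[0.008,0,0,0,1],[0.006,0,0,0,1],[0.006,0,0,0,1]])

```text
clock: 2.35
position: [0.436, -0.3026, 0.2411]
ee_rot: [0.999, 0.037, -0.001, 0.003]
ft_force: [-2.4, 1.1, 0.3]
grip_width: 0.0
```

```bash
python3 rel.py
```

```text
t 2.35 tcp [ 0.436  -0.3026  0.2411] yaw tool x 4.24 down [-0.003 -0.005 -1.   ] tool->knobstart in tool [0.0086 0.0051 0.0011] tcp rel knobstart u,v -0.0086 0.005 F [-2.4  1.1  0.3] grip 0.0
```

```bash
python3 - <<'E'
from h import *
im,d=camera("side"); cv2.imwrite("pics/s2.png",cv2.resize(im[150:270,250:420],None,fx=4.5,fy=4.5)[:,:,::-1])
for t,z in (("knob",.25),("bottle",.166)):
  for r in nets.place_of("side",t)[:2]: print(t,r["conf"],r["xy"],atz("side",r["xy"],z).round(3))
E
```

```text
knob 0.55 [332.0, 186.1] [ 0.465 -0.304  0.25 ]
bottle 0.82 [259.0, 215.6] [ 0.55  -0.163  0.166]
```

View pics/s2.png

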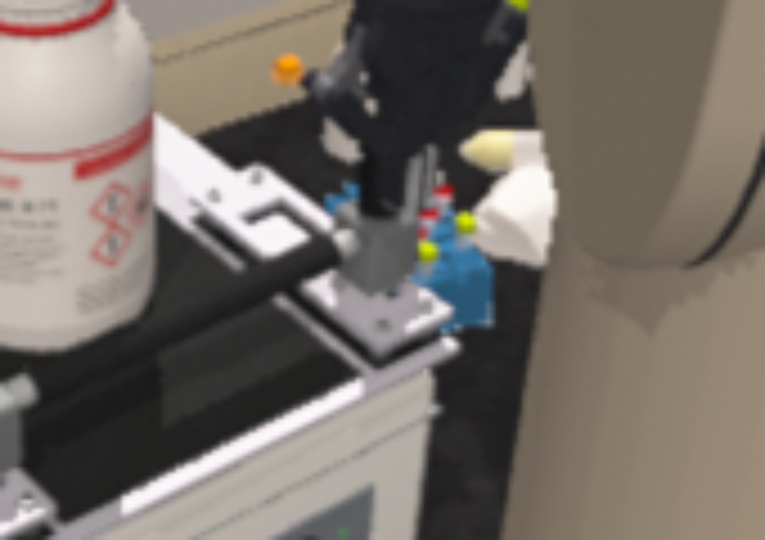

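The bar has moved about 20 mm, with the fingers right behind the knob (crop (395,185)). I continue with a small shift right to stay centred.

Emit:
apply_moves(commands=[[0.008,0.001,0,0,1],[0.008,0.001,0,0,1],[0.008,0.001,0,0,1],[0.008,0.001,0,0,1],[0.006,0.001,0,0,1]])

```text
clock: 2.92
position: [0.4739, -0.306, 0.2406]
ee_rot: [0.999, 0.035, -0.003, 0.002]
ft_force: [-2.3, 1.2, 1.1]
grip_width: 0.004
```

```bash
python3 rel.py
```

```text
t 2.92 tcp [ 0.4739 -0.306   0.2406] yaw tool x 4.01 down [-0.006 -0.005 -1.   ] tool->knobstart in tool [-0.0289 -0.001   0.0008] tcp rel knobstart u,v 0.0289 -0.001 F [-2.3  1.2  1.1] grip 0.004
```

Emit:
apply_moves(commands=[[0.006,0,0,0,1],[0.006,0,0,0,1],[0.006,0,0,0,1],[0.006,0,0,0,1],[0.005,0,0,0,1]])

```text
clock: 3.33
position: [0.5053, -0.3041, 0.2405]
ee_rot: [0.999, 0.035, -0.004, 0.002]
ft_force: [-4.8, 1.7, 1.5]
grip_width: 0.0
```

```bash
python3 rel.py
```

```text
t 3.33 tcp [ 0.5053 -0.3041  0.2405] yaw tool x 3.99 down [-0.008 -0.004 -1.   ] tool->knobstart in tool [-0.0604 -0.0013  0.001 ] tcp rel knobstart u,v 0.0604 -0.0013 F [-4.8  1.7  1.5] grip 0.0
```

Emit:
apply_moves(commands=[[0.003,0,0,0,1],[0.003,0,0,0,1],[0.003,0,0,0,1]])

```text
clock: 3.58
position: [0.5137, -0.3035, 0.2404]
ee_rot: [0.999, 0.035, -0.007, 0.002]
ft_force: [-26.8, 5.6, 14.1]
grip_width: -0.0
```

```bash
python3 rel.py
```

```text
t 3.58 tcp [ 0.5137 -0.3035  0.2404] yaw tool x 3.96 down [-0.013 -0.004 -1.   ] tool->knobstart in tool [-0.0688 -0.0013  0.0013] tcp rel knobstart u,v 0.0688 -0.0013 F [-26.8   5.6  14.1] grip -0.0
```

The force has risen to 27 N at about 90 mm of travel, which fits the stop. I back off and check.

Emit:
apply_moves(commands=[[-0.015,0,0,0,1],[-0.025,0,0,0,1],[-0.005,0.03,0,0,1],[0,0.03,0,0,1],[0,0,0,0,1]])

```text
clock: 4.0
position: [0.4738, -0.3663, 0.2402]
ee_rot: [0.999, 0.037, -0.005, 0.002]
ft_force: [-0.2, -0.1, 0.0]
grip_width: -0.0
```

```bash
python3 rel.py; python3 - <<'E'
from h import *
im,d=camera("side"); cv2.imwrite("pics/s3.png",cv2.resize(im[100:290,180:430],None,fx=3.1,fy=3.1)[:,:,::-1])
P=cloud("side",d)
for t,z in (("knob",.25),("bottle",.166),("slot_corner",.182)):
  for r in nets.place_of("side",t)[:2]: print(t,r["conf"],r["xy"],atz("side",r["xy"],z).round(3))
b=(P[...,2]>.2)&(P[...,2]<.3)&(np.hypot(P[...,0]-.59,P[...,1]+.165)<.09); 
b=P[b&(im.min(2)>110)]; A=np.c_[2*b[:,:2],np.ones(len(b))]
x=np.linalg.lstsq(A,(b[:,:2]**2).sum(1),rcond=None)[0]; print("bottle fit",x[:2].round(3),np.sqrt(x[2]+x[0]**2+x[1]**2).round(3))
E
```

```text
t 4.0 tcp [ 0.4738 -0.3663  0.2402] yaw tool x 4.27 down [-0.011 -0.004 -1.   ] tool->knobstart in tool [-0.0243 -0.0613  0.0002] tcp rel knobstart u,v 0.0246 -0.0612 F [-0.2 -0.1  0. ] grip -0.0
knob 0.97 [310.8, 169.9] [ 0.544 -0.301  0.25 ]
bottle 0.64 [252.4, 209.3] [ 0.579 -0.161  0.166]
slot_corner 0.6 [313.3, 196.8] [ 0.528 -0.301  0.182]
bottle fit [ 0.591 -0.168] 0.056
```

View pics/s3.png

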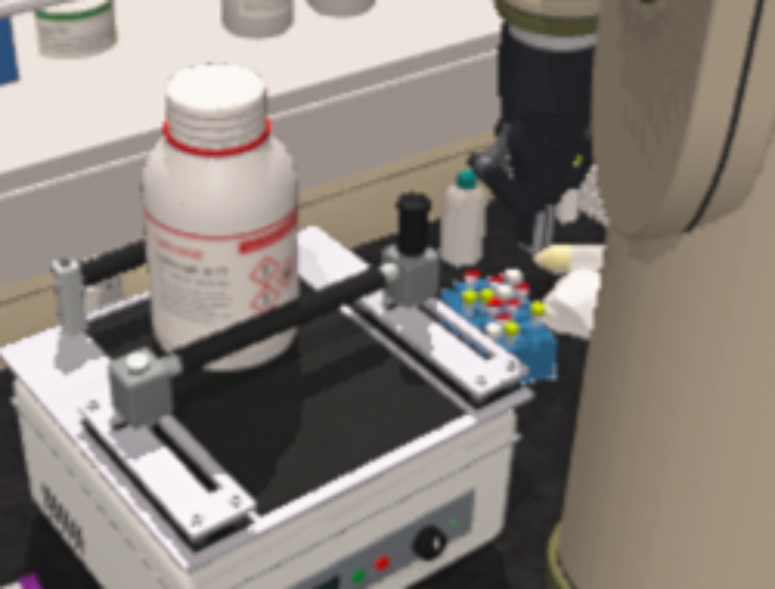

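The bar is at the corner: the knob moved about 95 mm by the net, and the bottle fit moved 35 mm, to shaker x ≈ 0.055. The fingers stand clear to the right, so I go beside the knob and push left.

Emit:
apply_moves(commands=[[0.035,0,0,0,1],[0.031,0,0,0,1],[0.001,-0.015,0,0,1],[0,-0.01,0,0,1],[0,-0.005,0,0,1]])

```text
clock: 4.62
position: [0.5435, -0.3208, 0.2386]
ee_rot: [0.999, 0.041, -0.005, 0.0]
ft_force: [-1.7, -4.3, -1.5]
grip_width: 0.001
```

```bash
python3 rel.py
```

```text
t 4.62 tcp [ 0.5435 -0.3208  0.2386] yaw tool x 4.75 down [-0.01  -0.001 -1.   ] tool->knobstart in tool [-0.097  -0.0219 -0.0004] tcp rel knobstart u,v 0.0973 -0.0206 F [-1.7 -4.3 -1.5] grip 0.001
```

Emit:
apply_moves(commands=[[0,-0.005,0,0,1],[0,-0.004,0,0,1],[0,-0.004,0,0,1]])

```text
clock: 4.87
position: [0.5415, -0.3073, 0.2395]
ee_rot: [0.999, 0.041, -0.004, 0.002]
ft_force: [1.6, -2.3, -2.4]
grip_width: -0.002
```

```bash
python3 rel.py
```

```text
t 4.87 tcp [ 0.5415 -0.3073  0.2395] yaw tool x 4.74 down [-0.009 -0.004 -1.   ] tool->knobstart in tool [-0.0961 -0.0083  0.0003] tcp rel knobstart u,v 0.0962 -0.0071 F [ 1.6 -2.3 -2.4] grip -0.002
```

Emit:
apply_moves(commands=[[0,-0.003,0,0,1],[0,-0.003,0,0,1],[0,-0.003,0,0,1]])

```text
clock: 5.12
position: [0.5402, -0.3036, 0.2404]
ee_rot: [0.999, 0.039, -0.002, 0.007]
ft_force: [11.4, -16.3, -8.4]
grip_width: 0.001
```

```bash
python3 rel.py
```

```text
t 5.12 tcp [ 0.5402 -0.3036  0.2404] yaw tool x 4.42 down [-0.003 -0.013 -1.   ] tool->knobstart in tool [-0.0952 -0.0039  0.0008] tcp rel knobstart u,v 0.0952 -0.0032 F [ 11.4 -16.3  -8.4] grip 0.001
```

Emit:
apply_moves(commands=[[0,-0.004,0,0,1],[0,-0.003,0,0,1]])

```text
clock: 5.28
position: [0.5398, -0.3041, 0.2409]
ee_rot: [0.999, 0.035, 0.001, 0.012]
ft_force: [6.0, -9.8, -4.3]
grip_width: 0.001
```

Emit:
apply_moves(commands=[[0,0.012,0,0,1],[0,0.03,0,0,1],[0,0.03,0,0,1],[0,0.01,-0.02,0,1],[0,0,0,0,1]])

```text
clock: 5.7
position: [0.544, -0.3887, 0.2647]
ee_rot: [0.999, 0.035, 0.0, 0.011]
ft_force: [0.9, 0.1, 1.1]
grip_width: -0.002
```

```bash
python3 rel.py; python3 - <<'E'
from h import *
for n in("side","top"):
  im,d=camera(n)
  if n=="side":
    cv2.imwrite("pics/s4.png",cv2.resize(im[100:290,180:430],None,fx=3.1,fy=3.1)[:,:,::-1])
    P=cloud("side",d); I=im
  for t,z in (("knob",.25),("bottle",.166),("timer",0),("tube",0),("dish",0)):
    for r in nets.place_of(n,t)[:1]: print(n,t,round(r["conf"],2),np.round(r["xy"],1),atz(n,r["xy"],z).round(3))
im=I
b=(P[...,2]>.2)&(P[...,2]<.3)&(np.hypot(P[...,0]-.59,P[...,1]+.165)<.09); 
b=P[b&(im.min(2)>110)]; A=np.c_[2*b[:,:2],np.ones(len(b))]
x=np.linalg.lstsq(A,(b[:,:2]**2).sum(1),rcond=None)[0]; print("bottle fit",x[:2].round(3),np.sqrt(x[2]+x[0]**2+x[1]**2).round(3))
k=P[(P[...,2]>.266)&(P[...,2]<.276)&(np.hypot(P[...,0]-.535,P[...,1]+.285)<.035)]; print("knob top",len(k),k.mean(0).round(4))
E
```

```text
t 5.7 tcp [ 0.544  -0.3887  0.2647] yaw tool x 4.05 down [ 0.002 -0.022 -1.   ] tool->knobstart in tool [-0.093  -0.089   0.0227] tcp rel knobstart u,v 0.093 -0.0884 F [0.9 0.1 1.1] grip -0.002
side bottle 0.74 [303.3 199.2] [ 0.55  -0.288  0.166]
side tube 0.6 [168.4 303.1] [0.557 0.083 0.   ]
side dish 0.76 [157.8 264.6] [0.692 0.062 0.   ]
top timer 0.94 [404.7 270. ] [ 0.426 -0.497  0.   ]
top tube 0.78 [170.1 249.8] [0.561 0.081 0.   ]
top dish 0.8 [172.5 214.4] [0.675 0.075 0.   ]
bottle fit [ 0.59  -0.167] 0.055
knob top 71 [ 0.5313 -0.2765  0.2708]
```

View pics/s4.png

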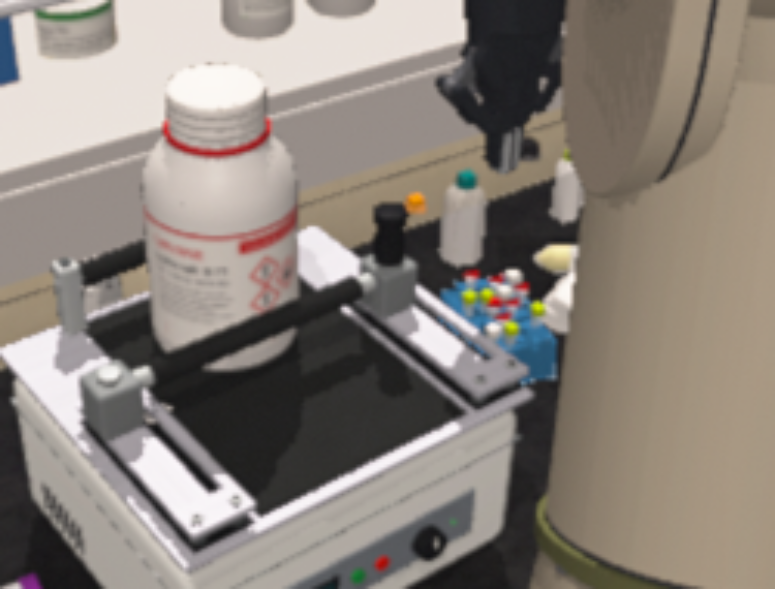

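The knob top moved from (0.442,-0.305) to (0.531,-0.2765). In the shaker's frame that is about 91 mm back and 22 mm left, so the pin is at the end of the short leg. The bottle stands upright at shaker x ≈ 0.056 and the gripper is clear. I'm handing in.

```bash
python3 -c "
from h import *
print(workorder.hand_in())"
```

```text
the job is handed in; nothing more can be done
None
```

The clamp bar is locked with the bottle up against the rear stop, and the job is handed in at about 6 s of the 54 s. I pushed the knob back with shut fingertips until it stopped (27 N), backed off, then pushed it left to the end of the short leg.

**Last checks:**
- **Bar:** the depth image puts the knob about 91 mm back and 22 mm left of its start, a 1–2 mm measuring error on the nominal 90 and 20 mm.
- **Bottle:** it stands upright at shaker x ≈ 0.056 m, inside the 0.050–0.066 m limits. I never brought the fingers near it.
- **Gripper:** it stands about 80 mm clear of the bar and shows only about 1 N of force, so it touches nothing.
- **Timer, tube and dish:** they read within about 11 mm of their first readings, which is the scatter of the network.

**Disagreed:** in the last side picture the network put the bottle at the knob's place and did not find the knob in either camera. I relied on the depth fits and the picture itself, which agree with each other. Between the first two moves the network's knob travel at the corner read 100 mm, against 90 mm nominal; the stop force and the later depth fit fit the nominal value.

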